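Open and hold the casting-frame gate

TASK

Open the gate of the mosaic casting frame so that a colleague can slide the finished panel out: squeeze its two catches fully home, first the one at the gate's hinge end and then the one at its free end, and then swing the gate outwards by its round post, past the spring detent. Finish while still holding the gate wide open by that post, because it swings back when let go. Leave the trays, tools and glue bottle where they are.

Things in the scene. Friction and masses are not known exactly. Their poses are not given: they have to be found in the camera images.
- frame: Fixed casting frame with a mosaic panel: plywood board 330 x 340 x 12 mm, low aluminium rails 36 mm above the table. Origin on the table under the panel's bay; x from the gate to the back rail, y along the gate from its free end to its hinge end (left as the robot sees it), z up. The gate closes the side facing the robot, at x = -100 mm. Only the catches' tabs and the post rise above 50 mm.
- catch_a (a joint): Catch at the gate's hinge end, m: 0 locked (starts 0 to 0.003), 0.014 squeezed home (hard stop). Two upright steel tabs, 22 mm wide (frame x), 8 thick (frame y), tops 84 mm up, free from 50 mm up. The outer one is fixed; the inner slides to it with the bolt (5 N friction) and stays where left. Over both outer faces: 44 mm locked, 30 mm home. The bolt clears the gate from 0.008.
- catch_b (a joint): Catch at the gate's free end (-y of the frame), mirror image of catch_a with the same sizes, values and behaviour: its inner tab slides towards -y of the frame, to its fixed outer tab.
- catch_a_mid (a point): Fixed point of the frame half-way between the outer faces of catch_a's tabs when squeezed home, 70 mm above the table (14 below the tabs' tops). The fixed tab's outer face is 15 mm from it towards +y of the frame; the sliding tab's is 29 mm towards -y when locked, 15 mm when home.
- catch_b_mid (a point): The same point of catch_b: fixed tab's outer face 15 mm towards -y of the frame, sliding tab's outer face 29 mm towards +y when locked, 15 mm when home.
- catch_a_rest (a point): Point on the fixed outer tab of catch_a, in the middle of its thickness and width, 70 mm above the table.
- catch_b_rest (a point): Point on the fixed outer tab of catch_b, in the middle of its thickness and width, 70 mm above the table.
- catch_a_tab (a point): Point on the sliding tab of catch_a, in the middle of its thickness and width, 70 mm above the table; moves with it.
- catch_b_tab (a point): The same point on the sliding tab of catch_b.
- gate (a joint): Angle of the gate, rad: 0 shut, 1.5 the stop; grows as the free end swings out towards the robot, clockwise from above. A closing spring pulls at the post with 0.8 to 3 N; from 0.55 to 0.95 a spring ball in the board also resists (up to 8 N at the post). Let go beyond, it falls back to the ball (0.9). Wide open is about 1.3. Aluminium bar 178 mm long, 12 thick, 16 to 36 mm above the table.
- gate_hinge (a point): Fixed point on the gate's vertical hinge axis, 66 mm above the table; its axes are the frame's.
- gate_post: Plain round upright steel post on the gate that turns freely on its own pin, 20 mm in diameter, from 38 to 96 mm above the table; origin on its axis 66 mm up, 115 mm from the hinge axis. Moves with the gate: at gate angle t it is (-115 sin t, -115 cos t) mm from the hinge in the frame's x, y.
- tray_a: Bystander: black plastic tray of stone chips, 150 x 100 x 42 mm; origin under its centre.
- tray_b: Bystander: tray like tray_a.
- tray_c: Bystander: tray like tray_a.
- glue: Bystander: white glue bottle, 52 mm in diameter, 120 mm tall, standing left of the board's front; origin under its centre.
- nippers: Bystander: tile nippers, 170 x 65 mm, 18 mm high, lying beside the frame; origin under their middle.
- knife: Bystander: grey utility knife, 145 x 22 x 16 mm, lying in front of the board; origin under its middle.
- tweezers: Bystander: steel tweezers, 132 x 14 x 7 mm, lying on the panel; origin under their middle.

How it is judged:
By the outcome, as a careful person would: the job done as asked, in the order asked, and still so for the second after the job is handed in, while the arm keeps its last pose, push and grip.
It also fails if it takes over 51 s, if anything falls off the work surface, if the arm or the gripper's body presses on something with over 40 N, if the wrist force passes 120 N, or if a joint passes its speed limit or range.

ROBOT

A 6-joint arm with a two-finger parallel gripper is mounted at the origin on the work surface. World frame = base frame: x ahead of the robot, y to its left, z up, the work surface at z = 0. Lengths are in m, angles in rad, forces in N, time in s.
With the tool pointing down it reaches from about 0.275 to 0.85 m from the base axis. Payload 19 kg.
Tool frame: the origin (TCP) lies between the finger pads; the fingertips stand 8 mm ahead of it and the grasp point (between the pads) lies 11 mm behind it; z points along the fingers, y is the line along which they close (so a half turn about z gives the same grasp; the last joint's range is limited). The gripper opens to 85 mm and grips with 20 to 120 N. Pads are 22 mm wide; open, the fingers measure 114 mm over their backs; the gripper's body (76 mm by 85 mm) begins 54 mm behind the grasp point. The pads swing forward as they close: fully open they stand 13 mm farther back than shut.
Start: joints at [0.972, 0.15, 1.437, -0, 1.554, -0.134], TCP at [0.258, 0.514, 0.216] pointing down, gripper open.
Joint ranges: [-2.8, 2.8], [-0.68, 2.1], [0.12, 2.68], [-1.39, 4.53], [0.16, 2.79], [-2.81, 2.81]. Speed limits (rad/s): [1.89, 1.89, 2.22, 3.01, 3.01, 3.01].

INTERFACE

Orientations are given as a unit quaternion [x, y, z, w].
In Python, from plant import ctrl, vision, spotter gives the robot as it stands. The module is installed in compiled form; this text tells all that it offers.
- The arm moves only by the tool move_arm, never from a script. Its argument "moves" is one flat list of numbers, 5 for each row, row after row: the finger opening in cm, from 0 to 8.54, then the shift along the tool's x, y, z in cm, then the turn about the tool's z in degrees. In form: [gripper, x, y, z, twist, gripper, x, y, z, twist, ...]. A call has 1 to 20 rows; each row shifts and turns the commanded pose from where the row before left it, along the tool's axes as they then stand; what a row does not reach is not made up. A row lasts 1/10 s, in which the tool goes at most 50 mm and 8.59 degrees, less where a joint would pass 70% of its speed; a pose out of reach is approached as far as the arm can. A call is refused whole if a number of a shift passes 5 or a number of a turn 8.59, either way. A call with a gripper value outside its range is refused whole. The fingers move at their own pace and stop on an object; the grip force is fixed at half the most. Time passes only in rows, so rows that do not move let the fingers close. It gives the time, the measured TCP pose, the force, the opening and the grip force at its end, in the units of the state.
- ctrl.get_state(): the state, without advancing time (a new reading comes with each control period).
- vision.capture(name): name is "side" or "top" or "wrist"; returns (picture, depth): 400x640x3 uint8, red, green, blue; 400x640 float32, m along the optical axis (not along the pixel's ray), 0 where there is no reading.
- vision.camera_info(name): a dict with "mtx" (3x3 intrinsics, pixels), "cam_to_world" (4x4, takes a point from camera to world coordinates). Camera axes: x right, y up, looking along -z (the intrinsics and any distortion apply to the point x, -y, -z); pixel columns grow to the right and rows downward; lengths in m; the calibration is good to about 2 mm. A picture is of the moment at which its call begins: read the wrist's pose just before it. camera_info takes no time and is no camera call; for the wrist camera it gives the pose at the moment of the call.
- ctrl.job_done(): hands the job in; it is judged then, once.
Trained networks look in the newest picture that a camera, given by its name, has taken for a name from the list of things; names that differ only in an ending like _2 or _b are one class to them, and where a whole thing is asked for, a point or a joint stands for the part that bears it (a point fixed in the world has none). Each returns a list of dicts, best first, with "p" (0 to 1); they miss things now and then, are a little off and sometimes report something else, mostly with a low value. They report only what shows in the picture. A call takes as long as a camera call.
- spotter.find_in(camera, target): "extent" ([left, top, right, bottom] in pixels, round what is visible of it).
The state is a dict: "t": time; "joints": joint angles; "dq": joint speeds; "tau": joint torques, N m; "eef_pos": TCP position; "ee_rot": TCP orientation; "force": force on the tool from outside, world axes, zero at the start; "moment": the same for the moment, N m; "opening": finger opening in m; "finger_force": force on a finger pad.
Only numpy, scipy, OpenCV 4.12 (cv2) and the standard library are available. Lean on these libraries where they do the work, as an engineer would, in place of code of your own. Each camera call takes 0.05 s, during which the arm holds its last target. There are 200 camera calls.

## Working session

There is one attempt and no reset: what is moved stays moved. The work goes in short steps, Python scripts to look and compute and a tool call to move; the robot and the scene stay as the last step left them, time stands still between calls to the robot, and variables do not carry over. Pictures are saved under pics/ and viewed, at most 10 in all, crops included, and the job is handed in when it is done.

Besides the shell and the picture viewer there is one more tool, called after "Call:" as name(argument=value, ...) on one line, values as JSON. move_arm: Moves the arm, as the interface text tells. Its arguments: {"type":"object","properties":{"moves":{"type":"array"}},"required":["moves"]}

```bash
mkdir -p pics
cat > h.py <<'E'
import numpy as np, cv2
from plant import ctrl, vision, spotter
def snap(cam, fn=None):
    info=vision.camera_info(cam); im,d=vision.capture(cam)
    if fn: cv2.imwrite('pics/'+fn, im[:,:,::-1])
    return im,d,info
def ray(info,u,v):
    K=np.array(info['mtx']);T=np.array(info['cam_to_world'])
    c=np.array([(u-K[0,2])/K[0,0],-(v-K[1,2])/K[1,1],-1.])
    return T[:3,3],T[:3,:3]@c
def at_depth(info,u,v,z):
    o,d=ray(info,u,v); return o+d*z
def at_z(info,u,v,z):
    o,d=ray(info,u,v); return o+d*((z-o[2])/d[2])
E
python3 - <<'E'
from h import *
np.set_printoptions(precision=4,suppress=True)
s=ctrl.get_state(); print(s['t'],s['eef_pos'],s['ee_rot'],s['opening'])
for c in ['side','top']:
    im,d,info=snap(c,c+'0.png'); print(c,info)
    for n in ['catch_a','catch_a_tab','catch_a_rest','gate_post','gate','frame','glue','knife','tray_a']:
        print(n,[(round(r['p'],2),np.round(r['extent']).tolist()) for r in spotter.find_in(c,n)[:4]])
E
```

```text
0.0 [0.2576 0.5138 0.2155] [ 0.2303  0.9731 -0.0006 -0.0002] 0.08550662761704486
side {'mtx': array([[380.101 ,   0.    , 322.5685],
       [  0.    , 380.101 , 199.7325],
       [  0.    ,   0.    ,   1.    ]]), 'cam_to_world': array([[ 0.9636,  0.1156, -0.2409,  0.2633],
       [-0.2661,  0.497 , -0.826 , -1.0487],
       [ 0.0242,  0.86  ,  0.5097,  0.7372],
       [ 0.    ,  0.    ,  0.    ,  1.    ]])}
catch_a [(0.58, [316.0, 197.0, 329.0, 222.0])]
catch_a_tab [(0.66, [291.0, 191.0, 419.0, 268.0])]
catch_a_rest [(0.98, [290.0, 189.0, 423.0, 272.0])]
gate_post [(0.44, [333.0, 214.0, 338.0, 232.0])]
gate [(0.82, [326.0, 213.0, 341.0, 239.0]), (0.27, [290.0, 191.0, 423.0, 269.0])]
frame [(0.64, [293.0, 191.0, 424.0, 275.0])]
glue [(0.68, [291.0, 146.0, 330.0, 163.0]), (0.55, [268.0, 176.0, 288.0, 209.0]), (0.33, [293.0, 190.0, 425.0, 273.0])]
knife [(0.92, [275.0, 270.0, 332.0, 282.0])]
tray_a [(0.86, [240.0, 154.0, 275.0, 173.0]), (0.85, [293.0, 322.0, 372.0, 373.0]), (0.78, [292.0, 145.0, 331.0, 168.0])]
top {'mtx': array([[509.6819,   0.    , 318.09  ],
       [  0.    , 509.6819, 207.09  ],
       [  0.    ,   0.    ,   1.    ]]), 'cam_to_world': array([[-0.0196,  0.9864, -0.163 ,  0.2882],
       [-0.9997, -0.0211, -0.0074, -0.0164],
       [-0.0107,  0.1628,  0.9866,  1.8661],
       [ 0.    ,  0.    ,  0.    ,  1.    ]])}
catch_a [(0.63, [454.0, 227.0, 486.0, 267.0]), (0.41, [363.0, 204.0, 373.0, 213.0])]
catch_a_tab [(0.74, [454.0, 225.0, 487.0, 267.0]), (0.62, [312.0, 210.0, 328.0, 216.0])]
catch_a_rest [(0.69, [287.0, 142.0, 388.0, 242.0])]
gate_post []
gate [(0.58, [316.0, 201.0, 364.0, 214.0]), (0.48, [288.0, 142.0, 388.0, 242.0])]
frame [(0.67, [287.0, 143.0, 391.0, 244.0])]
glue [(0.51, [270.0, 241.0, 291.0, 256.0])]
knife [(0.72, [385.0, 225.0, 398.0, 265.0])]
tray_a [(0.94, [169.0, 172.0, 198.0, 215.0]), (0.73, [173.0, 241.0, 205.0, 285.0]), (0.61, [452.0, 223.0, 486.0, 268.0])]
```

Run:
```python
from h import *
a=cv2.imread('pics/top0.png')[130:270,260:410]; b=cv2.imread('pics/side0.png')[170:290,260:430]
cv2.imwrite('pics/m0.png',np.vstack([cv2.resize(a,(425,397),interpolation=3)[:, :],]) if 0 else np.hstack([cv2.resize(a,(400,373),interpolation=2),cv2.copyMakeBorder(cv2.resize(b,(400,282),interpolation=2),0,91,0,0,0)]))
```

```text
(no output)
```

View pics/m0.png

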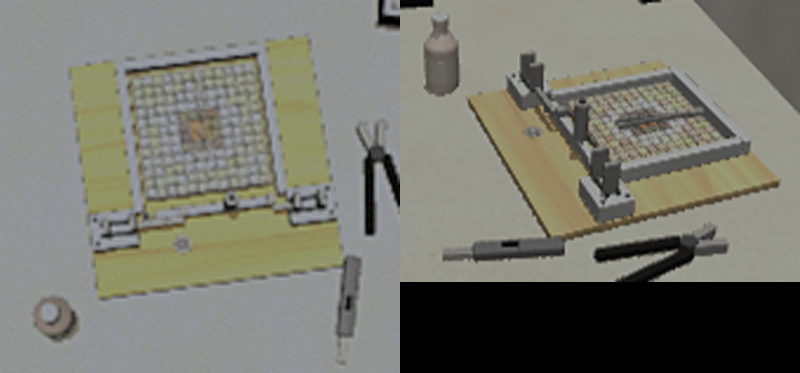

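The top view shows catch_a at about (303,214), the post at (347,206) and catch_b at (377,205). The frame is yawed by about 6 degrees. The glue bottle is front-left and the knife front-right.

Run:
```python
from h import *
np.set_printoptions(precision=4,suppress=True)
im,d,info=snap('top')
for n,u,v,z in [('a',303,214,.05),('post',346.5,206,.09),('b',377,205,.05),('boardFL',297,241,.012),('boardFR',388,229.5,.012),('boardBL',286.5,154.5,.012),('boardBR',376,144,.012)]:
    print(n,at_z(info,u,v,z),at_depth(info,u,v,d[int(v),int(u)]))
s=ctrl.get_state()
from scipy.spatial.transform import Rotation as R
Rt=R.from_quat(s['ee_rot']);wi=vision.camera_info('wrist');T=np.array(wi['cam_to_world'])
print(Rt.as_matrix(),wi['mtx'],'\ncam in tool',Rt.inv().apply(T[:3,3]-s['eef_pos']),Rt.as_matrix().T@T[:3,:3])
```

```text
a [0.5642 0.0521 0.05  ] [0.5644 0.0522 0.0486]
post [ 0.5834 -0.1034  0.09  ] [ 0.5816 -0.1029  0.1008]
b [ 0.5913 -0.2155  0.05  ] [ 0.5935 -0.2169  0.0373]
boardFL [0.4708 0.0769 0.012 ] [0.4708 0.0769 0.0125]
boardFR [ 0.5061 -0.2563  0.012 ] [ 0.5069 -0.2573  0.0044]
boardBL [0.7971 0.1122 0.012 ] [0.8002 0.113  0.0006]
boardBR [ 0.8302 -0.2248  0.012 ] [ 0.8322 -0.2256  0.0052]
[[-0.8939  0.4482 -0.0001]
 [ 0.4482  0.8939 -0.0001]
 [ 0.     -0.0001 -1.    ]] [[320.1703   0.     314.0368]
 [  0.     320.1703 200.8964]
 [  0.       0.       1.    ]] 
cam in tool [ 0.0822 -0.0006 -0.1572] [[-0.0008  0.9469  0.3215]
 [ 1.      0.0006  0.0007]
 [ 0.0005  0.3215 -0.9469]]
```

Call:
move_arm(moves=[8.5,0,0,0,-8.2,8.5,0,0,0,-8.2,8.5,0,0,0,-8.2,8.5,0,0,0,-8.2,8.5,-1.4,-3.9,0,0,8.5,-1.4,-3.9,0,0,8.5,-1.4,-3.9,0,0,8.5,-1.4,-3.9,0,0,8.5,-1.4,-3.9,0,0,8.5,-1.4,-3.9,0,0,8.5,-1.4,-3.9,0,0,8.5,-1.4,-3.9,0,0,8.5,-1.4,-3.9,0,0,8.5,-1.4,-3.9,0,0,8.5,-1.4,-3.9,0,0,8.5,-1.4,-3.9,0,0,8.5,-1.4,-3.9,0,0,8.5,-1.4,-3.9,0,0,8.5,-1.4,-3.9,0,0,8.5,-1.4,-3.9,0,0])

```text
t: 3.05
eef_pos: [0.548, -0.0841, 0.2162]
ee_rot: [-0.054, 0.999, -0.0, 0.0]
force: [0.7, 0.9, -0.9]
opening: 0.0849
finger_force: 0.0
```

Run:
```python
from h import *
np.set_printoptions(precision=4,suppress=True)
s=ctrl.get_state(); print(s['t'],s['eef_pos'],s['ee_rot'],s['joints'])
im,d,info=snap('wrist','w1.png'); np.savez('w1.npz',im=im,d=d,K=info['mtx'],T=info['cam_to_world'])
for n in ['catch_a_tab','catch_a','gate_post']:
    print(n,[(round(r['p'],2),np.round(r['extent']).tolist()) for r in spotter.find_in('wrist',n)[:4]])
cv2.imwrite('pics/w1b.png',cv2.resize(im[:,:,::-1],(800,500),interpolation=2))
```

```text
3.05 [ 0.548  -0.0841  0.2162] [-0.0537  0.9986 -0.0001  0.0001] [-0.2913  0.1073  1.4857 -0.      1.5484 -1.9695]
catch_a_tab [(0.83, [351.0, 189.0, 434.0, 221.0])]
catch_a [(0.75, [162.0, 108.0, 475.0, 363.0]), (0.67, [199.0, 190.0, 241.0, 221.0]), (0.55, [354.0, 187.0, 439.0, 220.0])]
gate_post []
```

View pics/w1b.png

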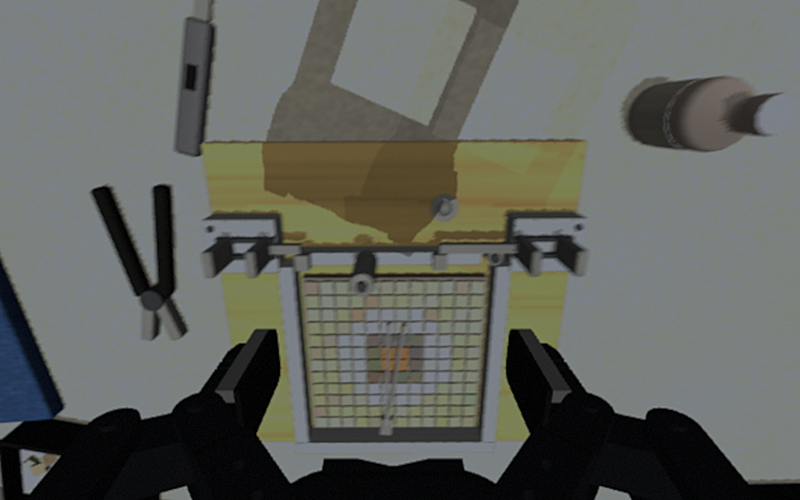

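The wrist view (800-scale, robot side up, +y right) shows the tabs of catch_b at (215,262) and (255,262). catch_a's tabs are at (535,262) and (575,262), and the post top is at (362,283). I'll use the depth image to segment everything above 55 mm.

```bash
cat >> h.py <<'E'
def cloud(d,info):
    K=np.array(info['mtx']);T=np.array(info['cam_to_world'])
    v,u=np.mgrid[:400,:640]
    c=np.stack([(u-K[0,2])/K[0,0]*d,-(v-K[1,2])/K[1,1]*d,-d],-1)
    P=c@T[:3,:3].T+T[:3,3]; P[d<=0]=np.nan
    return P
yaw=np.deg2rad(6.1); FX=np.array([np.cos(yaw),np.sin(yaw)]); FY=np.array([-np.sin(yaw),np.cos(yaw)])
def blobs(P,lo=.058,hi=.105,minpx=8):
    # raised things within the gate strip; prints pixel box, world, frame-axis extents
    fx=P[...,:2]@FX; fy=P[...,:2]@FY
    m=((P[...,2]>lo)&(P[...,2]<hi)&(abs(fx-.565)<.06)&(fy>-.33)&(fy<.04)).astype(np.uint8)
    n,L,st,ce=cv2.connectedComponentsWithStats(m,connectivity=4)
    for i in range(1,n):
        if st[i,4]<minpx: continue
        k=L==i; print(st[i].tolist(),'fx %.4f..%.4f fy %.4f..%.4f'%(*np.percentile(fx[k],[3,97]),*np.percentile(fy[k],[3,97])),'z %.4f..%.4f'%tuple(np.percentile(P[k][:,2],[3,97])))
E
python3 - <<'E'
from h import *
z=np.load('w1.npz'); info={'mtx':z['K'],'cam_to_world':z['T']}
P=cloud(z['d'],info); blobs(P)
im=z['im'][165:240,150:480,::-1]
cv2.imwrite('pics/w1c.png',cv2.resize(cv2.convertScaleAbs(im,alpha=1.6),(792,180),interpolation=2))
E
```

```text
[419, 192, 18, 28, 376] fx 0.5501..0.5702 fy -0.0337..-0.0265 z 0.0590..0.0839
[452, 192, 21, 28, 434] fx 0.5500..0.5704 fy 0.0009..0.0080 z 0.0591..0.0841
[164, 193, 20, 29, 427] fx 0.5514..0.5716 fy -0.2871..-0.2801 z 0.0591..0.0842
[198, 193, 17, 28, 370] fx 0.5512..0.5715 fy -0.2543..-0.2471 z 0.0592..0.0841
[281, 205, 23, 32, 548] fx 0.5641..0.5810 fy -0.1726..-0.1553 z 0.0609..0.0996
```

View pics/w1c.png

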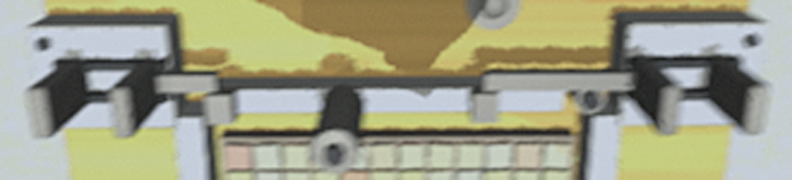

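Call:
move_arm(moves=[8.5,-0.6,3.4,0,0,8.5,-0.6,3.4,0,0,8.5,-0.6,3.4,0,0,8.5,-0.6,3.3,0,0,8.5,0,0,3.2,0,8.5,0,0,3.2,0,8.5,0,0,3.2,0,8.5,0,0,0,0,8.5,0,0,0,0])

```text
t: 4.15
eef_pos: [0.5567, 0.0551, 0.1212]
ee_rot: [-0.054, 0.999, -0.0, 0.0]
force: [0.3, -0.6, 1.1]
opening: 0.0849
finger_force: 0.0
```

Run:
```python
from h import *
s=ctrl.get_state(); p=s['eef_pos']; print(s['t'],p,'frame',p[:2]@FX,p[:2]@FY,s['ee_rot'])
im,d,info=snap('wrist','w2.png'); blobs(cloud(d,info))
cv2.imwrite('pics/w2b.png',cv2.convertScaleAbs(im[:,:,::-1],alpha=1.5))
im,d,info=snap('side'); blobs(cloud(d,info),minpx=5)
```

```text
4.15 [0.5566774  0.05508067 0.12116294] frame 0.5593785576960592 -0.004386008934027078 [-5.42030896e-02  9.98529931e-01 -4.43753011e-07  4.86257099e-05]
[272, 199, 16, 42, 561] fx 0.5499..0.5699 fy -0.0328..-0.0252 z 0.0602..0.0841
[324, 199, 13, 42, 503] fx 0.5497..0.5701 fy 0.0014..0.0092 z 0.0609..0.0841
[51, 217, 65, 49, 1839] fx 0.5641..0.5811 fy -0.1697..-0.1544 z 0.0605..0.0995
[311, 191, 10, 14, 92] fx 0.5492..0.5705 fy -0.0337..0.0090 z 0.0595..0.0858
[334, 212, 7, 14, 80] fx 0.5637..0.5796 fy -0.1737..-0.1602 z 0.0590..0.1008
[341, 232, 13, 16, 134] fx 0.5507..0.5718 fy -0.2882..-0.2466 z 0.0594..0.0863
```

View pics/w2b.png

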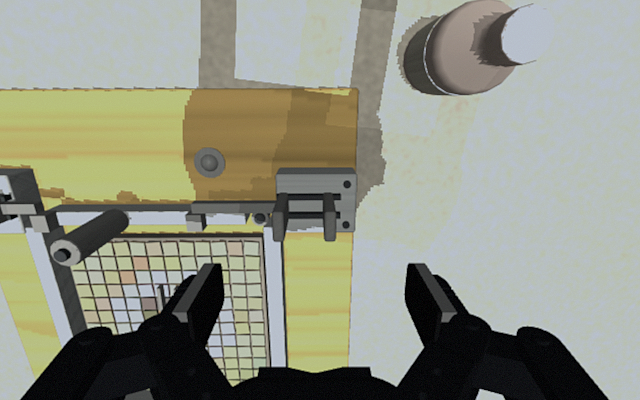

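The picture shows the catch_a tabs at (280,220) and (329,220), centred between the fingers. Next I descend and squeeze.

Call:
move_arm(moves=[8.5,0,-0.1,2.0,0,8.5,0,0,2.0,0,8.5,0,0,1.6,0,8.5,0,0,0,0,5,0,0,0,0,5,0,0,0,0,5,0,0,0,0,2.4,0,0,0,0,2.4,0,0,0,0,2.4,0,0,0,0,2.4,0,0,0,0,2.4,0,0,0,0,2.4,0,0,0,0,2.4,0,0,0,0])

```text
t: 5.65
eef_pos: [0.5604, 0.0548, 0.0685]
ee_rot: [-0.054, 0.999, 0.001, 0.005]
force: [6.3, 12.5, 33.0]
opening: 0.0242
finger_force: 16.6
```

Run:
```python
from h import *
s=ctrl.get_state(); p=s['eef_pos']; print(s['t'],p,'frame',p[:2]@FX,p[:2]@FY,s['ee_rot'],s['force'],s['moment'],s['opening'],s['finger_force'])
im,d,info=snap('wrist','w3.png'); blobs(cloud(d,info))
cv2.imwrite('pics/w3b.png',cv2.convertScaleAbs(im[:,:,::-1],alpha=1.5))
```

```text
5.65 [0.56040451 0.05478865 0.06852215] frame 0.5630535291661155 -0.005072427339638849 [-5.40287149e-02  9.98527463e-01  7.39672294e-04  4.82254732e-03] [ 6.31026703 12.51655479 32.98196782] [ 2.21673667 -0.95288608  0.11553026] 0.024189736948504452 16.552174542448483
[256, 222, 37, 89, 1160] fx 0.5500..0.5695 fy -0.0302..-0.0178 z 0.0608..0.1039
[327, 222, 47, 89, 1433] fx 0.5498..0.5700 fy 0.0014..0.0185 z 0.0609..0.1040
[0, 245, 64, 68, 2470] fx 0.5641..0.5807 fy -0.1657..-0.1542 z 0.0595..0.0948
```

View pics/w3b.png

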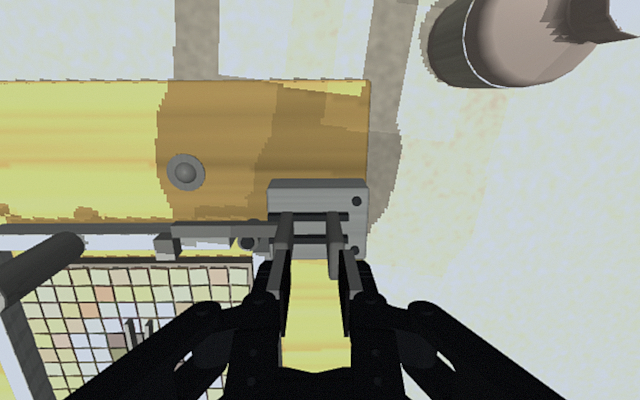

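The picture shows both pads beside the tabs, the left pad at (280,280) and the right at (348,290). The tabs are at (286,235) and (335,240). Force and opening don't agree, so I'll slice the cloud by height.

Run:
```python
from h import *
im,d,info=snap('wrist'); P=cloud(d,info); fx=P[...,:2]@FX; fy=P[...,:2]@FY
for lo in np.arange(.04,.13,.006):
    r=[]
    for a,b in [(-.06,-.006),(-.006,.05)]:
        k=(P[...,2]>lo)&(P[...,2]<lo+.006)&(fy>a)&(fy<b)&(abs(fx-.56)<.025)
        if k.sum()>5: r.append('n%d fy %.4f..%.4f fx %.4f..%.4f'%(k.sum(),*np.percentile(fy[k],[2,98]),*np.percentile(fx[k],[2,98])))
        else: r.append('-')
    print('%.3f'%lo,*r,sep=' | ')
s=ctrl.get_state(); print(s['opening'],s['finger_force'],s['force'],s['eef_pos'],s['joints'])
```

```text
0.040 | n1194 fy -0.0588..-0.0067 fx 0.5504..0.5702 | n369 fy -0.0054..0.0199 fx 0.5461..0.5705
0.046 | n158 fy -0.0590..-0.0187 fx 0.5498..0.5675 | n50 fy 0.0016..0.0090 fx 0.5498..0.5516
0.052 | n72 fy -0.0261..-0.0187 fx 0.5498..0.5650 | n67 fy 0.0014..0.0087 fx 0.5495..0.5571
0.058 | n85 fy -0.0258..-0.0187 fx 0.5497..0.5690 | n79 fy 0.0014..0.0088 fx 0.5494..0.5690
0.064 | n93 fy -0.0264..-0.0187 fx 0.5497..0.5685 | n68 fy 0.0015..0.0089 fx 0.5496..0.5519
0.070 | n89 fy -0.0261..-0.0188 fx 0.5498..0.5585 | n104 fy 0.0014..0.0089 fx 0.5496..0.5682
0.076 | n114 fy -0.0268..-0.0188 fx 0.5497..0.5579 | n125 fy 0.0014..0.0089 fx 0.5496..0.5682
0.082 | n145 fy -0.0264..-0.0178 fx 0.5503..0.5701 | n412 fy 0.0017..0.0097 fx 0.5503..0.5707
0.088 | n180 fy -0.0300..-0.0177 fx 0.5511..0.5718 | n189 fy 0.0062..0.0187 fx 0.5513..0.5718
0.094 | n235 fy -0.0310..-0.0178 fx 0.5511..0.5714 | n235 fy 0.0061..0.0195 fx 0.5511..0.5714
0.100 | n262 fy -0.0311..-0.0178 fx 0.5512..0.5708 | n255 fy 0.0061..0.0195 fx 0.5510..0.5714
0.106 | n295 fy -0.0312..-0.0178 fx 0.5511..0.5707 | n304 fy 0.0061..0.0195 fx 0.5510..0.5711
0.112 | n276 fy -0.0310..-0.0177 fx 0.5510..0.5709 | n273 fy 0.0061..0.0193 fx 0.5509..0.5708
0.118 | n450 fy -0.0284..-0.0178 fx 0.5501..0.5727 | n438 fy 0.0061..0.0171 fx 0.5502..0.5728
0.124 | n622 fy -0.0453..-0.0194 fx 0.5486..0.5681 | n612 fy 0.0077..0.0336 fx 0.5485..0.5679
0.02405368814007428 16.55380895070266 [ 5.27062221 13.21603448 33.42915176] [0.56040258 0.05478881 0.06852104] [-0.0408009   0.21352523  1.67090134  0.00250386  1.24771521 -1.72049879]
```

The cloud shows the pad bottoms resting on the tab tops at about 85 mm, with the inner faces at fy -0.018 and +0.006. The fingertips stand higher than the text implied. I'll lift off and measure the true tip offset, both closed and open.

Call:
move_arm(moves=[2.4,0,0,-1.0,0,2.4,0,0,-1.5,0,2.4,0,0,-1.5,0,3.0,0,0,0,0,3.0,0,0,0,0,3.0,0,0,0,0])

```text
t: 6.35
eef_pos: [0.5566, 0.0534, 0.1036]
ee_rot: [-0.054, 0.999, -0.0, -0.0]
force: [0.1, -1.0, 0.1]
opening: 0.0299
finger_force: 0.0
```

```bash
cat >> h.py <<'E'
from scipy.spatial.transform import Rotation as R
def tips(d,info,s):
    # fingers in tool axes: per tool-z slice the y range nearest the middle
    P=cloud(d,info); Q=(P-s['eef_pos'])@R.from_quat(s['ee_rot']).as_matrix()
    for lo in np.arange(.024,-.08,-.004):
        k=(Q[...,2]>lo)&(Q[...,2]<=lo+.004)&(abs(Q[...,0])<.02)&(abs(Q[...,1])<.07)
        if k.sum()>10:
            y=Q[k][:,1]; a,b=y[y<0],y[y>0]
            print('z %.3f n%d'%(lo,k.sum()),*['%.4f..%.4f'%tuple(np.percentile(q,[2,98])) for q in (a,b) if len(q)>5])
E
python3 - <<'E'
from h import *
s=ctrl.get_state(); print(s['t'],s['eef_pos'],s['opening'],s['force'])
im,d,info=snap('wrist'); tips(d,info,s); blobs(cloud(d,info))
E
```

```text
6.35 [0.5566483  0.05340192 0.10355225] 0.029929217022213284 [ 0.10060767 -1.04359244  0.11037601]
z 0.024 n73 -0.0203..-0.0127 0.0076..0.0147
z 0.020 n680 -0.0206..-0.0127 0.0075..0.0151
z 0.016 n177 -0.0195..-0.0139 0.0081..0.0143
z -0.016 n13 -0.0158..-0.0157
z -0.020 n81 -0.0217..-0.0156 0.0141..0.0199
z -0.024 n241 -0.0278..-0.0156 0.0142..0.0263
z -0.028 n306 -0.0289..-0.0157 0.0142..0.0272
z -0.032 n343 -0.0290..-0.0157 0.0142..0.0276
z -0.036 n380 -0.0291..-0.0156 0.0142..0.0275
z -0.040 n351 -0.0289..-0.0156 0.0142..0.0275
z -0.044 n443 -0.0289..-0.0156 0.0142..0.0275
z -0.048 n426 -0.0288..-0.0156 0.0142..0.0276
z -0.052 n423 -0.0221..-0.0156 0.0142..0.0206
z -0.056 n674 -0.0267..-0.0157 0.0143..0.0250
z -0.060 n656 -0.0373..-0.0173 0.0157..0.0357
z -0.064 n1100 -0.0455..-0.0174 0.0159..0.0442
z -0.068 n1617 -0.0481..-0.0171 0.0157..0.0466
z -0.072 n4437 -0.0491..-0.0178 0.0162..0.0477
z -0.076 n2514 -0.0508..-0.0180 0.0162..0.0494
[282, 208, 16, 46, 628] fx 0.5499..0.5699 fy -0.0264..-0.0187 z 0.0601..0.0841
[327, 208, 15, 46, 607] fx 0.5498..0.5701 fy 0.0014..0.0089 z 0.0607..0.0841
[30, 227, 74, 54, 2250] fx 0.5641..0.5810 fy -0.1694..-0.1544 z 0.0602..0.0994
```

Call:
move_arm(moves=[8.5,0,0,0,0,8.5,0,0,0,0,8.5,0,0,0,0,8.5,0,0,0,0,8.5,0,0,0,0,8.5,0,0,0,0])

```text
t: 7.0
eef_pos: [0.557, 0.0534, 0.1041]
ee_rot: [-0.054, 0.999, -0.0, -0.0]
force: [1.1, 0.1, -0.2]
opening: 0.0849
finger_force: 0.0
```

Run:
```python
from h import *
s=ctrl.get_state(); print(s['t'],s['eef_pos'],s['ee_rot'],s['opening'],s['force'])
im,d,info=snap('wrist'); tips(d,info,s); blobs(cloud(d,info))
```

```text
7.0 [0.55697032 0.0534348  0.10410115] [-5.38036273e-02  9.98551535e-01 -3.73582790e-05 -5.07462171e-06] 0.08485947258199406 [ 1.07512107  0.12691722 -0.22205509]
z 0.024 n77 -0.0201..-0.0127 0.0076..0.0147
z 0.020 n811 -0.0205..-0.0127 0.0076..0.0151
z 0.016 n35 -0.0192..-0.0145 0.0096..0.0141
z -0.028 n15 -0.0436..-0.0432 0.0417..0.0420
z -0.032 n249 -0.0465..-0.0429 0.0414..0.0469
z -0.036 n420 -0.0543..-0.0429 0.0414..0.0527
z -0.040 n546 -0.0559..-0.0429 0.0415..0.0548
z -0.044 n587 -0.0564..-0.0429 0.0415..0.0549
z -0.048 n622 -0.0562..-0.0429 0.0415..0.0549
z -0.052 n709 -0.0566..-0.0428 0.0414..0.0549
z -0.056 n767 -0.0565..-0.0428 0.0414..0.0550
z -0.060 n811 -0.0562..-0.0428 0.0414..0.0550
z -0.064 n624 -0.0534..-0.0428 0.0414..0.0485
z -0.068 n774 -0.0527..-0.0429 0.0414..0.0520
z -0.072 n599 -0.0655..-0.0450 0.0434..0.0644
z -0.076 n1602 -0.0685..-0.0418 0.0406..0.0682
[282, 207, 16, 46, 631] fx 0.5499..0.5700 fy -0.0263..-0.0187 z 0.0600..0.0841
[327, 207, 15, 46, 602] fx 0.5497..0.5699 fy 0.0014..0.0089 z 0.0608..0.0840
[31, 226, 73, 54, 2242] fx 0.5641..0.5809 fy -0.1695..-0.1544 z 0.0600..0.0996
```

Measured: the tips lie 17 mm behind the reported TCP at a 30 mm opening, and 30 mm behind it when fully open. To squeeze at 57 mm tip height, the TCP must go to z ≈ 0.041.

Call:
move_arm(moves=[8.5,0,0.1,1.6,0,8.5,0,0,1.6,0,8.5,0,0,1.6,0,8.5,0,0,1.5,0,8.5,0,0,0,0,5,0,0,0,0,5,0,0,0,0,5,0,0,0,0,2.4,0,0,0,0,2.4,0,0,0,0,2.4,0,0,0,0,2.4,0,0,0,0,2.4,0,0,0,0,2.4,0,0,0,0])

```text
t: 8.45
eef_pos: [0.5572, 0.0548, 0.0421]
ee_rot: [-0.054, 0.999, 0.0, 0.001]
force: [-3.2, 3.5, 10.2]
opening: 0.0286
finger_force: 61.2
```

Run:
```python
from h import *
s=ctrl.get_state(); p=s['eef_pos'];print(s['t'],p,p[:2]@FX,p[:2]@FY,s['opening'],s['force'],s['finger_force'])
im,d,info=snap('wrist'); blobs(cloud(d,info),hi=.0845)
```

```text
8.45 [0.55718596 0.05483768 0.04206469] 0.5598584187882057 -0.00468165838192957 0.028588216149315396 [-3.22175023  3.46993822 10.15956705] 61.18975281715393
[249, 249, 53, 71, 1996] fx 0.5484..0.5694 fy -0.0320..-0.0123 z 0.0616..0.0841
[328, 249, 54, 70, 2024] fx 0.5484..0.5692 fy 0.0014..0.0212 z 0.0607..0.0840
[0, 274, 27, 46, 788] fx 0.5649..0.5809 fy -0.1609..-0.1539 z 0.0584..0.0713
```

Catch_a is home (28.6 mm over the pads at full grip force). Next I release, lift and go across to catch_b.

Call:
move_arm(moves=[8.5,0,0,0,0,8.5,0,0,0,0,8.5,0,0,0,0,8.5,0,0,-2.0,0,8.5,0,0,-2.0,0,8.5,0,0,-2.0,0,8.5,0,-4.4,0,0,8.5,-0.1,-4.4,0,0,8.5,0,-4.4,0,0,8.5,0,-4.4,0,0,8.5,0,-4.4,0,0,8.5,0,-4.4,0,0,8.5,0,-0.2,0,0,8.5,0,0,0,0,8.5,0,0,0,0])

```text
t: 10.0
eef_pos: [0.5863, -0.2092, 0.101]
ee_rot: [-0.054, 0.999, 0.0, -0.0]
force: [0.9, 0.6, 0.4]
opening: 0.0851
finger_force: 0.0
```

Run:
```python
from h import *
s=ctrl.get_state(); p=s['eef_pos'];print(s['t'],p,s['ee_rot'],p[:2]@FX,p[:2]@FY,s['opening'],s['force'],s['joints'])
im,d,info=snap('wrist'); blobs(cloud(d,info))
im,d,info=snap('top'); blobs(cloud(d,info),minpx=4)
```

```text
10.0 [ 0.58631265 -0.20915282  0.10095393] [-5.39418793e-02  9.98544042e-01  1.94894947e-04 -1.81033893e-04] 0.5607674872881148 -0.27027255051716303 0.08512038066912207 [0.88200059 0.55383993 0.44933725] [-4.66428870e-01  3.09566094e-01  1.47919172e+00  1.61975762e-04
  1.35334280e+00 -2.14519633e+00]
[286, 209, 15, 47, 646] fx 0.5514..0.5715 fy -0.2882..-0.2806 z 0.0599..0.0840
[338, 209, 16, 47, 668] fx 0.5513..0.5715 fy -0.2555..-0.2480 z 0.0610..0.0840
[455, 227, 60, 55, 1933] fx 0.5642..0.5806 fy -0.1744..-0.1580 z 0.0605..0.0993
[344, 202, 6, 7, 31] fx 0.5653..0.5819 fy -0.1742..-0.1570 z 0.0647..0.1026
[370, 206, 3, 4, 9] fx 0.5511..0.5614 fy -0.2551..-0.2494 z 0.0602..0.0879
[305, 211, 3, 7, 17] fx 0.5504..0.5710 fy -0.0225..-0.0153 z 0.0712..0.0920
[299, 212, 3, 7, 15] fx 0.5504..0.5700 fy -0.0007..0.0064 z 0.0763..0.0912
```

Call:
move_arm(moves=[8.5,0,-0.25,1.5,0,8.5,0,0,1.5,0,8.5,0,0,1.5,0,8.5,0,0,1.5,0,8.5,0,0,0,0,5,0,0,0,0,5,0,0,0,0,5,0,0,0,0,2.4,0,0,0,0,2.4,0,0,0,0,2.4,0,0,0,0,2.4,0,0,0,0,2.4,0,0,0,0,2.4,0,0,0,0])

```text
t: 11.5
eef_pos: [0.587, -0.212, 0.042]
ee_rot: [-0.054, 0.999, 0.0, 0.0]
force: [-2.1, 5.9, 8.4]
opening: 0.0284
finger_force: 60.7
```

Call:
move_arm(moves=[8.5,0,0,0,0,8.5,0,0,0,0,8.5,0,0,0,0,8.5,0,0,-2.0,0,8.5,0,0,-2.0,0,8.5,0,0,-2.0,0,8.5,-0.4,3.6,0,0,8.5,-0.4,3.6,0,0,8.5,-0.45,3.7,0,0,8.5,0,0,0,-7,8.5,0,0,0,-7,8.5,0,0,0,-7,8.5,0,0,0,-7,8.5,0,0,0,-7,8.5,0,0,0,0,8.5,0,0,0,0])

```text
t: 13.1
eef_pos: [0.5874, -0.1028, 0.1011]
ee_rot: [-0.35, 0.937, -0.0, -0.0]
force: [0.3, -0.4, -0.3]
opening: 0.0851
finger_force: 0.0
```

Run:
```python
from h import *
s=ctrl.get_state(); p=s['eef_pos'];print(s['t'],p,s['ee_rot'],p[:2]@FX,p[:2]@FY,s['opening'],s['force'],s['joints'])
im,d,info=snap('wrist'); P=cloud(d,info); blobs(P)
Q=(P-p)@R.from_quat(s['ee_rot']).as_matrix()
k=(P[...,2]>.06)&(P[...,2]<.093)&(np.hypot(Q[...,0],Q[...,1])<.035)
# circle fit, radius 10 mm, to the post's side in tool xy
from scipy.optimize import least_squares
q=Q[k][:,:2]; r=least_squares(lambda c:np.hypot(*(q-c).T)-.010,[-.005,0],loss='soft_l1',f_scale=.001); print(k.sum(),'post in tool xy',r.x)
```

```text
13.1 [ 0.58740262 -0.1027992   0.10110045] [-3.49773831e-01  9.36834168e-01 -8.39012439e-05 -4.55070529e-05] 0.5731528468847713 -0.16463694170282228 0.08508266432872881 [ 0.26096954 -0.40534211 -0.31137053] [-3.02290728e-01  2.57392371e-01  1.54585461e+00 -1.93584570e-04
  1.33831477e+00 -2.58770181e+00]
[127, 83, 47, 42, 1339] fx 0.5515..0.5718 fy -0.2876..-0.2804 z 0.0596..0.0843
[164, 107, 44, 41, 1075] fx 0.5513..0.5716 fy -0.2659..-0.2586 z 0.0602..0.0841
[298, 210, 35, 53, 1493] fx 0.5642..0.5810 fy -0.1743..-0.1573 z 0.0610..0.0996
[479, 302, 46, 33, 731] fx 0.5500..0.5626 fy -0.0217..0.0025 z 0.0587..0.0833
621 post in tool xy [-0.00089314 -0.00052513]
```

Catch_b measures 30 mm over its faces (home), and the post is centred within 1 mm. Next I descend and grip the post.

Call:
move_arm(moves=[8.5,0,0,1.5,0,8.5,0,0,1.5,0,8.5,0,0,1.5,0,8.5,0,0,1.4,0,8.5,0,0,0,0,1.4,0,0,0,0,1.4,0,0,0,0,1.4,0,0,0,0,1.4,0,0,0,0,1.4,0,0,0,0,1.4,0,0,0,0,1.4,0,0,0,0,1.4,0,0,0,0,1.4,0,0,0,0])

```text
t: 14.55
eef_pos: [0.5877, -0.1027, 0.0426]
ee_rot: [-0.352, 0.936, -0.0, 0.0]
force: [-0.4, 1.2, 7.2]
opening: 0.0186
finger_force: 58.4
```

Run:
```python
from h import *
np.set_printoptions(precision=2,suppress=True)
s=ctrl.get_state(); p=s['eef_pos'];print(s['t'],p,s['opening'],s['finger_force'],s['force'])
M=R.from_quat(s['ee_rot']).as_matrix()
t=np.r_[0:0.4:.05,0.4:1.36:.06]
if t[-1]<1.35: t=np.r_[t,1.36]
o=-.115*(np.sin(t)[:,None]*FX+np.cos(t)[:,None]*FY)
dw=np.c_[np.diff(o,axis=0),np.zeros(len(t)-1)]
tool=dw@M*100
for a,b in zip(t[1:],tool): print('%.2f'%a,b[:2])
print(tool.sum(0))
```

```text
14.55 [ 0.59 -0.1   0.04] 0.01857593461870493 58.38755786418915 [-0.38  1.18  7.16]
0.05 [0.46 0.34]
0.10 [0.44 0.36]
0.15 [0.43 0.39]
0.20 [0.41 0.41]
0.25 [0.38 0.43]
0.30 [0.36 0.45]
0.35 [0.34 0.46]
0.40 [0.32 0.48]
0.46 [0.35 0.6 ]
0.52 [0.31 0.62]
0.58 [0.27 0.63]
0.64 [0.24 0.65]
0.70 [0.2  0.66]
0.76 [0.16 0.67]
0.82 [0.12 0.68]
0.88 [0.07 0.69]
0.94 [0.03 0.69]
1.00 [-0.01  0.69]
1.06 [-0.05  0.69]
1.12 [-0.09  0.68]
1.18 [-0.13  0.68]
1.24 [-0.17  0.67]
1.30 [-0.21  0.66]
1.36 [-0.25  0.64]
[ 3.98 13.9  -0.01]
```

Call:
move_arm(moves=[1.4,0.46,0.34,0,0,1.4,0.44,0.36,0,0,1.4,0.43,0.39,0,0,1.4,0.41,0.41,0,0,1.4,0.38,0.43,0,0,1.4,0.36,0.45,0,0,1.4,0.34,0.46,0,0,1.4,0.32,0.48,0,0,1.4,0.35,0.6,0,0,1.4,0,0,0,0])

```text
t: 15.55
eef_pos: [0.535, -0.0964, 0.0427]
ee_rot: [-0.352, 0.936, -0.001, 0.0]
force: [0.7, -3.9, 3.3]
opening: 0.0188
finger_force: 58.6
```

```bash
cat > g.py <<'E'
from h import *
s=ctrl.get_state(); p=s['eef_pos']; h=np.array([.5735,-.0497]); q=np.array([p[:2]@FX,p[:2]@FY])-h
Mt=R.from_quat(s['ee_rot']).as_matrix()
print(s['t'],'angle by TCP',np.arctan2(-q[0],-q[1]),'radius',np.hypot(*q),'opening',s['opening'],s['finger_force'],'force tool',s['force']@Mt)
im,d,info=snap('wrist','g%d.png'%round(s['t']*100)); P=cloud(d,info); Q=(P-p)@Mt
fx=P[...,:2]@FX-h[0]; fy=P[...,:2]@FY-h[1]; r=np.hypot(fx,fy)
k=(P[...,2]>.030)&(P[...,2]<.040)&(r>.12)&(r<.172)&(fx<-.02)&(fx>-.2)&(fy<.04)
if k.sum()>10: print('bar angle',k.sum(),np.median(np.arctan2(-fx[k],-fy[k])))
k=(P[...,2]>.085)&(P[...,2]<.099)&(np.hypot(Q[...,0],Q[...,1])<.012)
print('post px near TCP',k.sum(),Q[k][:,:2].mean(0) if k.sum() else '')
E
python3 g.py
```

```text
15.55 angle by TCP 0.46595948374077656 radius 0.11527722315763203 opening 0.018778514206550627 58.57452213764191 force tool [ 2.0897828  -3.40210359 -3.28635113]
bar angle 1710 0.46607552670360397
post px near TCP 2239 [ 0.00289361 -0.00032859]
```

Gate is at 0.466 and following. I'll continue past the detent to about 1.36.

Call:
move_arm(moves=[1.4,0.31,0.62,0,0,1.4,0.27,0.63,0,0,1.4,0.24,0.65,0,0,1.4,0.2,0.66,0,0,1.4,0.16,0.67,0,0,1.4,0.12,0.68,0,0,1.4,0.07,0.69,0,0,1.4,0.03,0.69,0,0,1.4,-0.01,0.69,0,0,1.4,-0.05,0.69,0,0,1.4,-0.09,0.68,0,0,1.4,-0.13,0.68,0,0,1.4,-0.17,0.67,0,0,1.4,-0.21,0.66,0,0,1.4,-0.25,0.64,0,0,1.4,0,0,0,0,1.4,0,0,0,0,1.4,0,0,0,0])

```text
t: 17.4
eef_pos: [0.4654, -0.0244, 0.0425]
ee_rot: [-0.352, 0.936, -0.0, -0.0]
force: [-6.6, -5.2, 13.0]
opening: 0.0187
finger_force: 59.7
```

```bash
python3 g.py
python3 - <<'E'
from h import *
im,d,info=snap('side'); blobs(cloud(d,info),minpx=5)
im2,_,_=snap('wrist')
a=cv2.resize(im[140:300,240:440,::-1],(400,320)); b=cv2.resize(im2[:,:,::-1],(400,250))
cv2.imwrite('pics/end.png',np.hstack([a,cv2.copyMakeBorder(b,0,70,0,0,0)]))
E
```

```text
17.4 angle by TCP 1.3617714335403819 radius 0.11588207682451203 opening 0.018657847007755576 59.67725872993469 force tool [  8.44339889   0.40926363 -12.94285356]
bar angle 1674 1.3531664146846205
post px near TCP 2250 [ 0.00294477 -0.00029468]
[311, 191, 9, 12, 82] fx 0.5489..0.5708 fy -0.0211..0.0089 z 0.0591..0.0868
[343, 234, 11, 14, 115] fx 0.5511..0.5726 fy -0.2883..-0.2597 z 0.0596..0.0866
```

View pics/end.png

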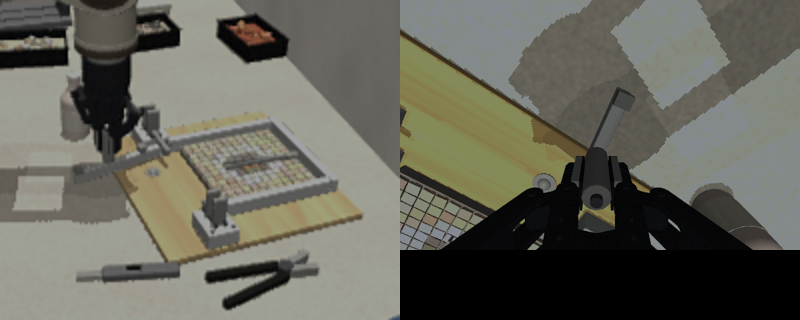

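The side view shows the gate swung out at about 1.35 rad, with the post held in the fingers at (598,195) in the wrist half. Both catches are 30 mm over their faces, and the bystanders have not moved. I'm handing in.

```bash
python3 -c "
from plant import ctrl
print(ctrl.job_done())"
```

```text
the job is handed in; nothing more can be done
None
```

I squeezed both catches home, catch_a first and then catch_b, and the arm is holding the gate open at about 1.35 rad by its post; the job was handed in at about 17.5 s, though on a first miss at catch_a the fingertips pressed on the tab tops with about 33 N before I lifted off and redid it.

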